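Slide the plate carrier home and hold the cap-mat press at its mark

TASK

The plate in the bench press needs its cap mat pressed on. Slide the plate carrier with its plate along the guides, fully home against the stop under the head; then pull the sprung handle forward and down until its arms lie over the index lugs on the side discs, not well past them, and keep it there: you finish while still holding the handle at the mark, the platen pressing on the plate. Do not pull the handle before the carrier is home, and leave the other things on the bench where they stand.

Things in the scene. Friction and masses are not known exactly. Their poses are not given: they have to be found in the camera images.
- press: hand-lever cap-mat press, fixed: grey base from 245 mm in front of the origin to 180 mm behind, 210 mm wide, top 30 mm above the bench; rear pillars; white head 190 mm wide from 65 mm in front to 170 mm behind, underside 115, top 190 mm above the bench. Origin on the bench below the platen's centre; -x is the front, facing the robot (handle comes down this way), y along the handle bar, z up
- carrier: loose aluminium plate carrier, 0.35 kg: flat 5 mm slab, 205 x 148 mm, lying on the press's base between two guides (2 mm play each side), with a nest for the plate and an upturned front lip. Origin at its underside below the nest's centre, 30 mm above the bench, axes as the press. Home, against the end stop, its origin is over the press origin; it starts 50 to 90 mm out to the front (-x)
- carrier_lip (a point): middle of the top edge of the carrier's upturned front lip: an upright aluminium plate 10 mm thick (press x), 100 mm wide (press y), top edge 75 mm, foot 38 mm above the bench; behind it 86 mm of flat carrier before the nest's rim. With the carrier home it is 142 mm in front of the press origin
- plate: 96-well plate, white, 127.6 x 85.4 x 14.4 mm with a grey cap mat lying on it (17.4 mm in all), loose in the carrier's nest (floor 35 mm above the bench, rim 6 mm high), long side across the press. Origin at the centre of its underside; when the carrier is home it is under the platen
- nest (a point): centre of the nest's floor in the carrier, 35 mm above the bench, where the plate's origin belongs. It rides with the carrier: straight above the press origin when home
- lever (a joint): handle angle (rad): 0 = up at rest, grows as the bar comes forward and down, 0.96 = the mark, 1.25 = stop. A spring returns it to 0 when let go: the bar resists, square to the arms, with about 5 N at rest and 13 N at the mark. The sprung platen sinks 22 mm per rad, meets the plate at about 0.82 rad and bears on it with about 15 N at the mark
- handle (a point): centre of the handle bar: a round black rubber grip, 24 mm diameter, 130 mm long, lying along the press's y axis between two steel arms (12 mm wide) at y = +-108 mm. 180 mm from the pivot axis; at rest 17 mm in front of the press origin and 324 mm above the bench (arms 75 degrees above level)
- pivot (a point): middle of the handle's pivot axis (along press y), 30 mm behind the press origin, 150 mm above the bench; fixed. Discs of 58 mm radius sit about it on both sides of the head
- index_mark (a point): where the centre of the handle bar is when the arms lie over the index lugs: 139 mm in front of the press origin, 212 mm above the bench (arms 20 degrees above level); fixed to the press. The lugs themselves are 18 mm wide aluminium tabs with a dark centre line, standing out from the rims of the side discs
- platen: the pressing plate below the head, 90 x 130 x 18 mm, rubber faced underneath; origin at the centre of its underside, 70 mm above the bench with the handle up
- wash_bottle: bystander: white squeeze bottle, red cap and spout, 72 mm diameter, 190 mm high, left of the press; origin at the centre of its underside
- reagent_bottle: bystander: glass bottle with orange cap, 80 mm diameter, 165 mm high, left of the press; origin at the centre of its underside
- plate_stack: bystander: stack of three plates, 128 x 86 x 46 mm, right of the press; origin at the centre of its underside
- tip_box: bystander: blue tip box with clear lid, 122 x 84 x 75 mm, to the right, in front of the press; origin at the centre of its underside
- tape_roll: bystander: roll of green tape lying flat, 96 mm diameter, 19 mm high, to the left, in front of the press; origin at the centre of its underside
- beaker: bystander: glass beaker with pens and scissors, 82 mm diameter, 180 mm high in all, right of the press; origin at the centre of its underside
- tube_rack: bystander: yellow rack with small tubes, 100 x 60 x 48 mm, left of the press; origin at the centre of its underside
There are look-alikes about, which are no part of the job. Several things have the shape of the plate; the one meant has the colours described above.

How it is judged:
On the way, in this order (a step that is already met when the one before it is completed fails the run):
1. the carrier is home (within 5 mm of the stop) with the plate in its nest, the handle still up (x of carrier in the frame of press above -0.005 m and z of carrier in the frame of press below 0.034 m and distance between plate and nest below 0.006 m and value of joint lever below 0.15 rad), for 0.2 s.
2. the handle is held at the mark (within 0.06 rad) and the platen bears on the plate (value of joint lever between 0.9 and 1.02 rad and contact force between platen and plate above 2 N), for 0.5 s.
At the end, for the whole second after the job is handed in: Carrier on the base within 5 mm of home, plate in its nest (6 mm); the gripper still holds the handle (over 3 N) steady at the mark: lever 0.90 to 1.02 rad (11 mm either way at the bar); the platen bears on the plate with over 2 N (all of step 2 and velocity of joint lever between -0.1 and 0.1 rad/s and contact force between the fingers and lever above 3 N and x of carrier in the frame of press above -0.005 m and z of carrier in the frame of press below 0.034 m and distance between plate and nest below 0.006 m); the arm keeps its last pose, push and grip.
It fails at once if the handle is pulled well past the mark (over 1.10 rad) (value of joint lever above 1.1 rad).
It fails at once if the handle is pulled down while the carrier is not home (value of joint lever above 0.25 rad and x of carrier in the frame of press below -0.008 m).
It fails at once if another thing on the bench is shifted more than 25 mm (distance of any of wash_bottle, reagent_bottle, plate_stack, tip_box, tape_roll, beaker, tube_rack from where it was at the start of the episode above 0.025 m).
It also fails if it takes over 59 s, if anything falls off the work surface, if the arm or the gripper's body presses on something with over 40 N, if the wrist force passes 120 N, or if a joint passes its speed limit or range.

ROBOT

A 6-joint arm with a two-finger parallel gripper is mounted at the origin on the work surface. World frame = base frame: x ahead of the robot, y to its left, z up, the work surface at z = 0. Lengths are in m, angles in rad, forces in N, time in s.
With the tool pointing down it reaches from about 0.35 to 0.95 m from the base axis. Payload 17.4 kg.
Tool frame: the origin (TCP) lies at the very end of the fingers, on their centre line; the grasp point (between the pads) lies 19 mm behind it; z points along the fingers, y is the line along which they close (so a half turn about z gives the same grasp; the last joint's range is limited). The gripper opens to 93 mm and grips with 3 to 60 N. Pads are 15 mm wide; open, the fingers measure 128 mm over their backs; the gripper's body (75 mm by 188 mm) begins 65 mm behind the grasp point.
Start: joints at [1.117, 0.116, 1.442, -0, 1.584, -0.038], TCP at [0.273, 0.617, 0.219] pointing down, gripper open.
Joint ranges: [-2.83, 2.83], [-0.83, 2.19], [0.07, 2.5], [-1.14, 4.28], [0.01, 3], [-2.97, 2.97]. Speed limits (rad/s): [1.89, 1.89, 2.22, 3.14, 3.14, 3.14].

INTERFACE

Orientations are given as a unit quaternion [x, y, z, w].
In Python, from plant import env gives the robot as it stands. The module is installed in compiled form; this text tells all that it offers.
- The arm moves only by the tool drive_tool, never from a script. Its argument "plan" is a list that holds one entry, the list of rows, each a list of 4 numbers: the shift along the tool's x, y, z in units of 60 mm (1.0 is 60 mm), then the turn about the tool's z in units of 5 degrees (1.0 is 5 degrees). A call has 1 to 12 rows; each row shifts and turns the commanded pose from where the row before left it, along the tool's axes as they then stand; what a row does not reach is not made up. A row lasts 1/8 s, in which the tool goes at most 62.5 mm and 10.7 degrees, less where a joint would pass 70% of its speed; a pose out of reach is approached as far as the arm can. A call is refused whole if a number of a shift passes 1 or a number of a turn 1, either way. A call with a gripper value outside its range is refused whole. "claw" is the opening, from -1 (shut) to 1 (fully open), set as the call begins (left out, the last holds). The fingers move at their own pace and stop on an object; the grip force is fixed at half the most. Time passes only in rows, so rows that do not move let the fingers close. It gives the time, the measured TCP pose, the force, the opening and the grip force at its end, in the units of the state.
- env.read_state(): the state, without advancing time (a new reading comes with each control period).
- env.camera(name): name is "scene" or "side" or "wrist"; returns a dict with "frame" (480x640x3 uint8, blue, green, red), "z_map" (480x640 float32, m along the optical axis (not along the pixel's ray), 0 where there is no reading), "K" (3x3 intrinsics, pixels), "dist_coeffs" ([k1, k2, p1, p2, k3] as OpenCV has them; the pictures are not rectified), "rvec" (rotation vector, rad) and "tvec" (3), from world to camera coordinates, as OpenCV has them; the wrist camera has in their place "tool_from_camera" (4x4, takes a point from camera to tool coordinates, whose origin is the TCP and whose axes are the flange's). Camera axes: x right, y down, z forward; pixel columns grow to the right and rows downward; lengths in m; the calibration is good to about 2 mm. A picture is of the moment at which its call begins: read the wrist's pose just before it.
- env.sign_off(): hands the job in; it is judged then, once.
The state is a dict: "clock": time; "q": joint angles; "joint_velocities": joint speeds; "joint_efforts": joint torques, N m; "position": TCP position; "orientation": TCP orientation; "contact_force": force on the tool from outside, world axes, zero at the start; "wrist_torque": the same for the moment, N m; "opening": finger opening in m; "grip_force": force on a finger pad.
Only numpy, scipy, OpenCV 4.12 (cv2) and the standard library are available. Lean on these libraries where they do the work, as an engineer would, in place of code of your own. Each camera call takes 0.05 s, during which the arm holds its last target. There are 200 camera calls.

## Working session

There is one attempt and no reset: what is moved stays moved. The work goes in short steps, Python scripts to look and compute and a tool call to move; the robot and the scene stay as the last step left them, time stands still between calls to the robot, and variables do not carry over. Pictures are saved under pics/ and viewed, at most 10 in all, crops included, and the job is handed in when it is done.

Besides the shell and the picture viewer there is one more tool, called as name(argument=value, ...) on one line, values as JSON. drive_tool: Moves the arm, as the interface text tells. Its arguments: {"type":"object","properties":{"plan":{"type":"array"},"claw":{"type":"number"}},"required":["plan"]}

```bash
mkdir -p pics; cat > h.py <<'E'
import numpy as np, cv2
from plant import env
from scipy.spatial.transform import Rotation as R
def cam(name):
    s=env.read_state(); c=env.camera(name); K=np.array(c['K']);d=np.array(c['dist_coeffs'])
    if name=='wrist':
        T=np.eye(4);T[:3,:3]=R.from_quat(s['orientation']).as_matrix();T[:3,3]=s['position']
        T=T@np.array(c['tool_from_camera'])
    else:
        M=np.eye(4);M[:3,:3]=cv2.Rodrigues(np.array(c['rvec'],float))[0];M[:3,3]=np.ravel(c['tvec']);T=np.linalg.inv(M)
    return c,K,d,T
def ray(K,d,T,uv):
    p=cv2.undistortPoints(np.array(uv,float).reshape(-1,1,2),K,d).reshape(-1,2)
    return T[:3,3],np.c_[p,np.ones(len(p))]@T[:3,:3].T
def onz(K,d,T,uv,z):
    o,r=ray(K,d,T,uv);return o+r*((z-o[2])/r[:,2])[:,None]
def cloud(c,K,d,T):
    v,u=np.mgrid[0:480,0:640];uv=np.c_[u.ravel(),v.ravel()].astype(float)
    o,r=ray(K,d,T,uv);z=c['z_map'].ravel()
    P=o+r*z[:,None];P[z==0]=np.nan;return P.reshape(480,640,3)
E
python3 - <<'E'
from h import *
for n in('scene','side'):
    c,K,d,T=cam(n);cv2.imwrite(f'pics/{n}0.png',c['frame']);print(n,T.round(3),K[0,0])
    np.savez(f'{n}0.npz',f=c['frame'],P=cloud(c,K,d,T),K=K,d=d,T=T)
s=env.read_state();print(s)
E
```

```text
scene [[ 0.762  0.561 -0.322  0.895]
 [ 0.647 -0.672  0.361 -0.417]
 [-0.014 -0.483 -0.875  1.348]
 [ 0.     0.     0.     1.   ]] 621.0966942438434
side [[ 0.816 -0.382  0.433 -0.075]
 [-0.577 -0.557  0.597 -0.748]
 [ 0.014 -0.737 -0.675  1.097]
 [ 0.     0.     0.     1.   ]] 571.5905180740104
{'clock': 0.1, 'q': array([ 1.11717703e+00,  1.16460003e-01,  1.44220830e+00, -1.04878726e-05,
        1.58402231e+00, -3.78098374e-02]), 'joint_velocities': array([ 0.00134212, -0.00092054, -0.00135896,  0.00183635, -0.0007493 ,
        0.00070957]), 'joint_efforts': array([ 7.56649133e-04, -7.22892809e+01, -6.23864794e+01,  7.80751021e-02,
        2.28011340e-02, -4.64078380e-05]), 'position': array([0.27258571, 0.617302  , 0.21795808]), 'orientation': array([ 2.06410240e-01,  9.78465386e-01, -5.33768388e-04, -1.28453640e-04]), 'contact_force': array([ 0.15738224, -0.76180116,  0.92503454]), 'wrist_torque': array([-0.02253077, -0.02521624,  0.01354775]), 'grip_force': 0.0, 'opening': 0.09305214954210055}
```

View pics/scene0.png

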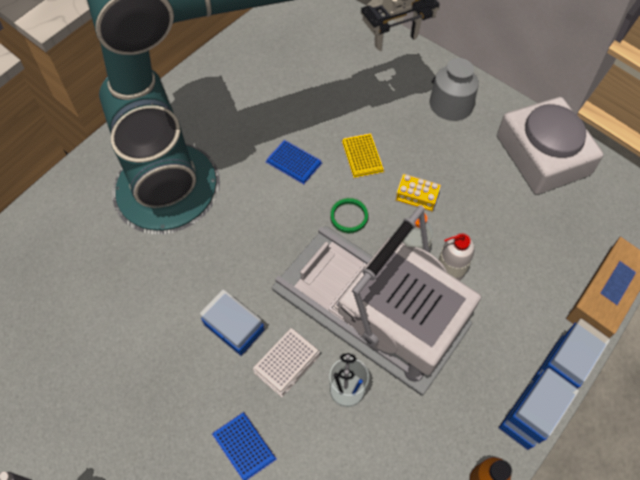

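View pics/side0.png

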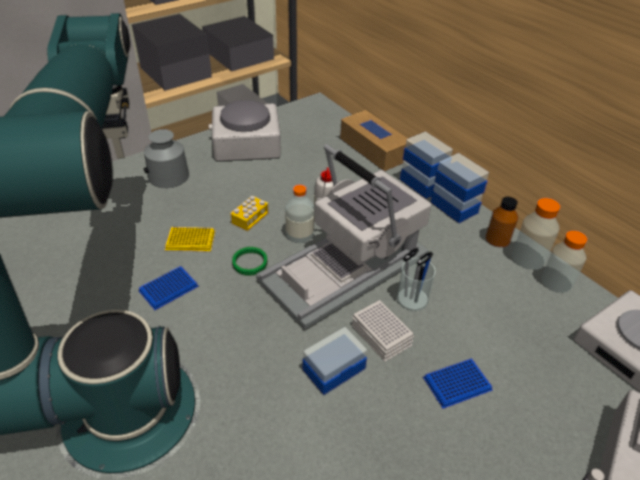

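The scene view shows the press with its head near (415,310), black bar from (372,270) to (410,225) and lip near (314,262). In the side view the bar runs from (337,152) to (378,180). Next I measure the head top, bar and lip.

```bash
cat > m.py <<'E'
from h import *
import sys
D={n:np.load(n+'0.npz') for n in('scene','side')}
roi={'scene':(340,440,200,300),'side':(320,400,140,200)}
ends={}
for n,D_ in D.items():
    f=D_['f'];P=D_['P'];u0,u1,v0,v1=roi[n]
    # head top: z .18-.2
    z=P[...,2];x=P[...,0];y=P[...,1]
    m=(abs(z-.19)<.006)&(x>.4)&(x<1.1)&(abs(y)<.5)
    m=cv2.morphologyEx(m.astype(np.uint8),cv2.MORPH_OPEN,np.ones((3,3)))
    k,l,st,_=cv2.connectedComponentsWithStats(m)
    i=1+np.argmax(st[1:,4]);q=P[l==i]
    r=cv2.minAreaRect(q[:,:2].astype(np.float32));print(n,'head',st[i],r,'z',np.median(q[:,2]))
    # bar: dark and z > .28
    b=(f.max(2)<60)&(z>.27)&(z<.36)
    b[:v0]=0;b[v1:]=0;b[:,:u0]=0;b[:,u1:]=0
    q=P[b];c=np.median(q,0);w,V=np.linalg.eigh(np.cov(q.T));d=V[:,2]
    t=(q-q.mean(0))@d
    vv,uu=np.nonzero(b);rr=cv2.minAreaRect(np.c_[uu,vv].astype(np.float32))
    print(n,'bar',b.sum(),c.round(4),d.round(3),np.ptp(t).round(3),'px',rr)
    ends[n]=(rr[0],(D_['K'],D_['d'],D_['T']))
    # base rect, tall points z 0.02-.04
    m=(abs(z-.03)<.006)&(x>.4)&(x<1.2)&(abs(y)<.5)
    m=cv2.morphologyEx(m.astype(np.uint8),cv2.MORPH_OPEN,np.ones((3,3)))
    k,l,st,_=cv2.connectedComponentsWithStats(m);i=1+np.argmax(st[1:,4]);q=P[l==i]
    print(n,'base',st[i],cv2.minAreaRect(q[:,:2].astype(np.float32)))
    m=(abs(z-.075)<.008)&(x>.4)&(x<1.2)&(abs(y)<.5)
    k,l,st,ce=cv2.connectedComponentsWithStats(m.astype(np.uint8))
    for i in range(1,k):
        if st[i,4]>40: q=P[l==i];print('  z75',st[i],np.median(q,0).round(3),cv2.minAreaRect(q[:,:2].astype(np.float32)))
A=[];B=[]
for n,(uv,(K,d,T)) in ends.items():
    o,r=ray(K,d,T,[uv]);r=r[0]/np.linalg.norm(r);M=np.eye(3)-np.outer(r,r);A.append(M);B.append(M@o)
p=np.linalg.solve(sum(A),sum(B));print('bar tri',p.round(4))
E
python3 m.py
```

```text
scene head [ 360  245  119  120 7632] ((0.7247365713119507, 0.07825954258441925), (0.20752783119678497, 0.1937861144542694), 3.067039728164673) z 0.19076020020548012
scene bar 621 [0.6452 0.0712 0.3332] [-0.055  0.998  0.001] 0.13 px ((390.2336120605469, 246.9986572265625), (10.653457641601562, 61.25738525390625), 38.33333969116211)
scene base [ 275  282  138  103 1222] ((0.6151286959648132, -0.023697365075349808), (0.39165642857551575, 0.02132967859506607), 2.915526866912842)
  z75 [300 242  29  32 187] [0.463 0.064 0.074] ((0.4623189866542816, 0.06434080004692078), (0.012609904631972313, 0.09854445606470108), 2.8137636184692383)
  z75 [440 253  30  20  96] [0.724 0.244 0.076] ((0.7180041074752808, 0.25307101011276245), (0.07270976901054382, 0.034006327390670776), 11.431036949157715)
  z75 [ 575  260   65   76 2474] [1.058 0.415 0.078] ((1.059099793434143, 0.42250126600265503), (0.11232596635818481, 0.15490399301052094), 0.11320257931947708)
  z75 [ 213  301   48   45 1131] [ 0.437 -0.168  0.074] ((0.4378266930580139, -0.16723649203777313), (0.07599563896656036, 0.07950564473867416)
[... 2033 characters left out ...]
45510745048523), 23.14573860168457)
  z75 [282 265  26  27 156] [0.459 0.061 0.074] ((0.4604153037071228, 0.06596499681472778), (0.014173083007335663, 0.1015748456120491), 4.535889625549316)
  z75 [400 276  33  18 150] [ 0.673 -0.135  0.075] ((0.6842356324195862, -0.12450680881738663), (0.03743915259838104, 0.07922305166721344), 36.643470764160156)
  z75 [618 310  22  27 423] [ 1.015 -0.48   0.072] ((1.015986680984497, -0.47987672686576843), (0.09945268929004669, 0.04052138701081276), 10.402281761169434)
  z75 [321 327  46  39 952] [ 0.434 -0.169  0.075] ((0.4353584945201874, -0.16583360731601715), (0.07055269181728363, 0.0832863375544548), 0.12752480804920197)
bar tri [0.6468 0.0684 0.3167]
```

drive_tool(plan=[[[0,0,0,-1],[0,0,0,-1],[0,0,0,-1],[0,0,0,-1],[0,0,0,-1],[0,0,0,-0.42]]], claw=0.1)

```text
clock: 0.85
position: [0.2726, 0.6174, 0.2182]
orientation: [-0.029, 1.0, -0.0, -0.0]
contact_force: [-0.0, 0.6, 0.6]
opening: 0.0509
grip_force: 0.0
```

drive_tool(plan=[[[-0.15,-0.78,0,0],[-0.15,-0.78,0,0],[-0.15,-0.78,0,0],[-0.15,-0.78,0,0],[-0.15,-0.78,0,0],[-0.15,-0.78,0,0],[-0.15,-0.78,0,0],[-0.15,-0.78,0,0],[-0.15,-0.78,0,0],[-0.15,-0.78,0,0],[-0.15,-0.78,0,0],[-0.15,-0.78,0,0]]])

```text
clock: 2.35
position: [0.4126, 0.0614, 0.2188]
orientation: [-0.028, 1.0, 0.0, 0.0]
contact_force: [0.9, -0.1, 0.2]
opening: 0.0516
grip_force: 0.0
```

```bash
python3 - <<'E'
from h import *
s=env.read_state();print(s['position'],R.from_quat(s['orientation']).as_matrix().round(3),s['opening'])
c,K,d,T=cam('wrist');cv2.imwrite('pics/w1.png',c['frame']);print(np.array(c['tool_from_camera']).round(3))
np.savez('w1.npz',f=c['frame'],P=cloud(c,K,d,T),K=K,d=d,T=T)
E
```

```text
[0.41261679 0.06144756 0.2187523 ] [[-0.998 -0.056  0.001]
 [-0.056  0.998  0.   ]
 [-0.001  0.    -1.   ]] 0.05156850435800081
[[-0.002 -0.956 -0.294  0.083]
 [ 1.    -0.002 -0.001 -0.   ]
 [ 0.    -0.294  0.956 -0.168]
 [ 0.     0.     0.     1.   ]]
```

View pics/w1.png

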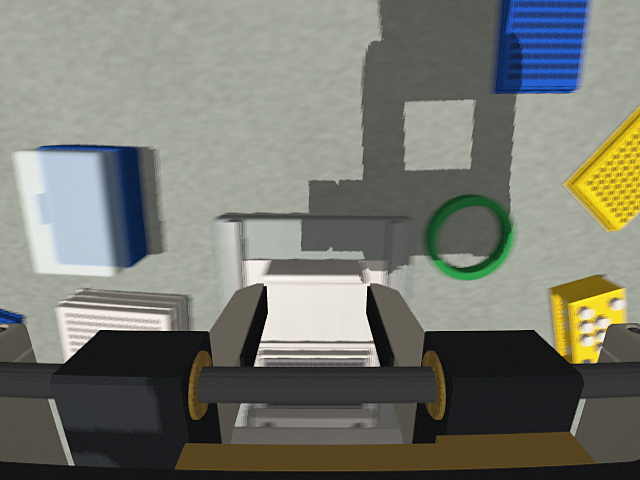

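The wrist view shows the lip's top edge at about rows 262–280, columns 268–365, centred between the fingers (image up = towards the robot). I check its position from this view.

```bash
python3 - <<'E'
from h import *
D=np.load('w1.npz');P=D['P'];f=D['f'];z=P[...,2]
m=(abs(z-.075)<.006);m[:,:230]=0;m[:,400:]=0;m[:240]=0;m[300:]=0
q=P[m];print(m.sum(),np.median(q,0),cv2.minAreaRect(q[:,:2].astype(np.float32)))
vv,uu=np.nonzero(m);print(uu.min(),uu.max(),vv.min(),vv.max())
K,d,T=D['K'],D['d'],D['T']
a=onz(K,d,T,[[uu.min(),vv.mean()],[uu.max(),vv.mean()]],.075);print(a)
# base front edge + side edges
m=(abs(z-.03)<.004);m[:200]=0;m[:,:205]=0;m[:,425:]=0;q=P[m];vv,uu=np.nonzero(m)
r=cv2.minAreaRect(q[:,:2].astype(np.float32));print('base',m.sum(),r,cv2.boxPoints(r))
# press estimate
o=np.array([.659,.0745]);ex=np.array([np.cos(.0545),np.sin(.0545)]);ey=np.array([-ex[1],ex[0]])
for p in cv2.boxPoints(r): print((p-o)@ex,(p-o)@ey)
print('tcp',(env.read_state()['position'][:2]-o)@np.c_[ex,ey])
E
```

```text
1219 [0.46039416 0.06567706 0.07599372] ((0.4618777930736542, 0.06487675756216049), (0.010485325008630753, 0.09874462336301804), 3.109435796737671)
266 370 271 283
[[0.46367907 0.01572601 0.075     ]
 [0.45829652 0.11410667 0.075     ]]
base 8464 ((0.5490967035293579, 0.06844278424978256), (0.27084213495254517, 0.21118082106113434), 2.747673749923706) [[ 0.40876958  0.16742006]
 [ 0.41889307 -0.04351799]
 [ 0.6894238  -0.03053449]
 [ 0.6793003   0.18040356]]
-0.24479725412796474 0.10641290354940906
-0.2461792273527507 -0.10476341313931344
0.02465708118145691 -0.10653581656969496
0.026039054406242847 0.10464050011902754
tcp [-0.24612306 -0.00359064]
```

drive_tool(plan=[[[0,0.07,0.7,0],[0,0,0.7,0],[0,0,0.7,0],[0,0,0.7,0],[-0.2,0,0,0],[-0.2,0,0,0],[-0.1,0,0,0],[-0.07,0,0,0],[-0.07,0,0,0],[-0.07,0,0,0],[-0.07,0,0,0]]])

```text
clock: 3.78
position: [0.4588, 0.0698, 0.0511]
orientation: [-0.029, 1.0, -0.0, -0.0]
contact_force: [-7.7, 0.4, 6.1]
opening: 0.0513
grip_force: 3.8
```

drive_tool(plan=[[[-0.07,0,0,0],[-0.07,0,0,0],[-0.07,0,0,0],[-0.07,0,0,0],[-0.07,0,0,0],[-0.07,0,0,0]]])

```text
clock: 4.53
position: [0.4839, 0.0712, 0.0511]
orientation: [-0.029, 1.0, -0.0, -0.001]
contact_force: [-7.5, -1.0, 7.0]
opening: 0.0511
grip_force: 3.9
```

drive_tool(plan=[[[-0.06,0,0,0],[-0.06,0,0,0],[-0.06,0,0,0],[-0.06,0,0,0],[-0.03,0,0,0]]])

```text
clock: 5.15
position: [0.5001, 0.0721, 0.0511]
orientation: [-0.029, 1.0, -0.0, -0.001]
contact_force: [-9.2, -0.7, 6.8]
opening: 0.0509
grip_force: 4.3
```

drive_tool(plan=[[[-0.03,0,0,0]]])

```text
clock: 5.28
position: [0.5018, 0.0722, 0.0511]
orientation: [-0.029, 1.0, -0.0, -0.001]
contact_force: [-8.0, -1.9, 5.5]
opening: 0.0512
grip_force: 4.2
```

drive_tool(plan=[[[-0.03,0,0,0]]])

```text
clock: 5.4
position: [0.5036, 0.0723, 0.0511]
orientation: [-0.028, 1.0, -0.0, -0.001]
contact_force: [-8.5, -1.6, 7.5]
opening: 0.0513
grip_force: 4.2
```

drive_tool(plan=[[[-0.03,0,0,0]]])

```text
clock: 5.52
position: [0.5039, 0.0724, 0.0511]
orientation: [-0.029, 1.0, -0.0, -0.003]
contact_force: [-35.0, -3.2, 23.6]
opening: 0.0514
grip_force: 17.6
```

drive_tool(plan=[[[-0.03,0,0,0]]])

```text
clock: 5.65
position: [0.504, 0.0724, 0.0511]
orientation: [-0.029, 1.0, -0.0, -0.005]
contact_force: [-55.3, -4.0, 37.0]
opening: 0.0513
grip_force: 27.7
```

drive_tool(plan=[[[-0.02,0,0,0]]])

```text
clock: 5.78
position: [0.5041, 0.0724, 0.0511]
orientation: [-0.029, 1.0, -0.0, -0.006]
contact_force: [-65.1, -4.7, 43.5]
opening: 0.0511
grip_force: 32.8
```

drive_tool(plan=[[[0.3,0,0,0],[0.7,0,0,0],[0,0,-0.9,0],[0,0,-0.98,0],[0,0,-0.98,0],[0,0,-0.98,0],[0,0,-0.98,0],[0,0,-0.98,0],[0,0,0,0]]], claw=0.3)

```text
clock: 6.9
position: [0.4493, 0.0693, 0.4034]
orientation: [-0.029, 1.0, 0.0, 0.003]
contact_force: [0.8, 0.5, 0.1]
opening: 0.0609
grip_force: 0.0
```

```bash
cat > pf.py <<'E'
from h import *
o=np.array([.659,.0745]);ex=np.array([np.cos(.0545),np.sin(.0545)]);ey=np.array([-ex[1],ex[0]]);E=np.c_[ex,ey]
def pr(p): p=np.atleast_2d(p);return np.c_[(p[:,:2]-o)@E,p[:,2]]
E
python3 - <<'E'
from pf import *
s=env.read_state();print(s['position'],s['q'].round(3),R.from_quat(s['orientation']).as_matrix()[:,1].round(3))
print('tcp press',pr(s['position']))
for n in('scene','side','wrist'):
    c,K,d,T=cam(n);P=cloud(c,K,d,T);cv2.imwrite(f'pics/{n}2.png',c['frame'])
    q=pr(P.reshape(-1,3));z=q[:,2]
    m=(abs(z-.074)<.005)&(abs(q[:,1])<.06)&(q[:,0]<-.1)&(q[:,0]>-.24);print(n,'lip',m.sum(),np.nanmedian(q[m],0),np.nanmin(q[m],0) if m.any() else 0)
    g=c['frame'].max(2).ravel()<70
    m=(abs(q[:,1])<.062)&(q[:,0]<.03)&(q[:,0]>-.08)&(z>.29)&(z<.36)&g;print(n,'bar',m.sum(),np.nanmedian(q[m],0),np.nanmax(q[m],0),np.nanmin(q[m],0) if m.any() else 0)
E
```

```text
[0.44926067 0.0693128  0.40343056] [ 0.097 -0.352  1.572 -0.     1.915 -1.531] [-0.057  0.998  0.   ]
tcp press [[-0.20971049  0.00624563  0.40343056]]
scene lip 172 [-0.14117146  0.00038239  0.07318545] [-0.14718383 -0.04897508  0.06903854]
scene bar 633 [-0.01364355 -0.00151187  0.33292799] [-0.00474896  0.06199245  0.33924889] [-0.02477775 -0.06105664  0.32182361]
side lip 136 [-0.1458694  -0.00230266  0.07401423] [-0.15075274 -0.0487209   0.06925394]
side bar 369 [-0.02616876 -0.00046013  0.33149392] [-0.01418112  0.06138601  0.33857262] [-0.03350995 -0.06099444  0.31643753]
wrist lip 536 [-0.14311184  0.0006366   0.0758377 ] [-0.14773847 -0.04718937  0.06918302]
wrist bar 94 [-0.02703729 -0.01213306  0.31973392] [-0.02532636  0.03054076  0.32110474] [-0.02877119 -0.06194517  0.3183837 ]
```

drive_tool(plan=[[[0,0,0,1],[0,0,0,1],[0,0,0,1],[0,0,0,1],[0,0,0,1],[0,0,0,1],[0,0,0,1],[0,0,0,1],[0,0,0,1],[0,0,0,1],[0,0,0,1],[0,0,0,1]]])

```text
clock: 8.55
position: [0.4486, 0.0692, 0.3971]
orientation: [0.476, 0.879, -0.001, -0.001]
contact_force: [0.6, 0.7, 0.1]
opening: 0.0604
grip_force: 0.0
```

drive_tool(plan=[[[0,0,0,1],[0,0,0,1],[0,0,0,1],[0,0,0,1],[0,0,0,1],[0,0,0,1],[-0.1,0.6,0,0],[0,0.7,0,0],[0,0.7,0,0],[0,0.7,0,0],[0,0.49,0,0],[0,0,0,0]]])

```text
clock: 10.05
position: [0.6414, 0.0742, 0.3955]
orientation: [0.687, 0.727, -0.002, -0.001]
contact_force: [-0.2, -0.6, -0.3]
opening: 0.0605
grip_force: 0.0
```

```bash
python3 - <<'E'
from pf import *
s=env.read_state();print('tcp press',pr(s['position']),R.from_quat(s['orientation']).as_matrix().round(3))
c,K,d,T=cam('wrist');P=cloud(c,K,d,T);cv2.imwrite('pics/w3.png',c['frame'])
q=pr(P.reshape(-1,3));z=q[:,2];m=(abs(q[:,1])<.062)&(abs(q[:,0]+.02)<.04)&(z>.29)&(z<.36);print(m.sum(),np.nanmedian(q[m],0),np.nanmax(q[m],0),np.nanmin(q[m],0))
E
```

```text
tcp press [[-0.01762478  0.00066015  0.39553074]] [[-0.057  0.998 -0.004]
 [ 0.998  0.057 -0.   ]
 [-0.    -0.004 -1.   ]]
5814 [-0.01679384  0.00696715  0.33589095] [-0.0045782   0.06196434  0.3396987 ] [-0.0289989  -0.06197803  0.32464096]
```

View pics/w3.png

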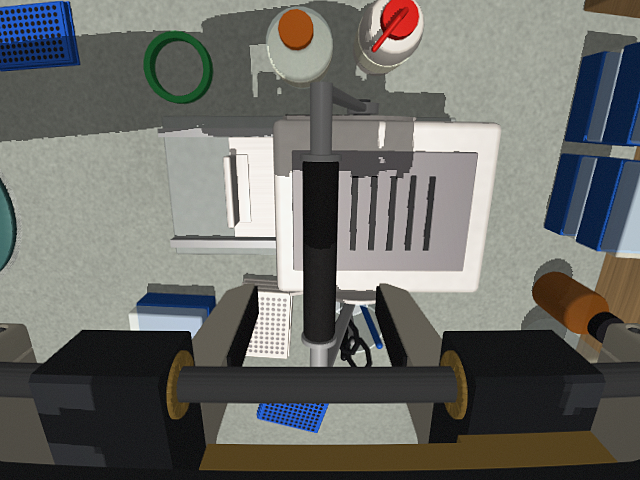

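The wrist view shows the black bar (columns 302–338, rows 155–340) centred between the fingers, with its top at z 0.336 and x −0.017 in the press frame, as expected. I lower and grip.

drive_tool(plan=[[[0,0.01,0.4,0],[0,0,0.4,0],[0,0,0.4,0],[0,0,0.3,0],[0,0,0,0]]])

```text
clock: 10.72
position: [0.6401, 0.0742, 0.3076]
orientation: [0.687, 0.727, -0.001, -0.001]
contact_force: [-0.5, 0.5, 0.8]
opening: 0.0605
grip_force: 0.0
```

drive_tool(plan=[[[0,0,0,0],[0,0,0,0],[0,0,0,0],[0,0,0,0],[0,0,0,0]]], claw=-1)

```text
clock: 11.35
position: [0.6412, 0.0743, 0.3086]
orientation: [0.687, 0.727, 0.0, 0.0]
contact_force: [4.0, 0.4, -0.9]
opening: 0.0234
grip_force: 30.0
```

```bash
python3 - <<'E'
from pf import *
s=env.read_state();p=pr(s['position'])[0];print('tcp press',p)
# arc plan from grasp point (19 mm above TCP) about pivot (-? +0.030,0.150)
b=p[[0,2]]+[0,.019];v=b-[.03,.15];r=np.hypot(*v);a0=np.degrees(np.arctan2(v[1],-v[0]));print('r',r,'ang',a0)
prev=v
for a in np.linspace(a0,20,12)[1:]:
    w=.18*np.array([-np.cos(np.radians(a)),np.sin(np.radians(a))]);dd=(w-prev)/.06;prev=w
    print(round(a,1),'y',dd[0].round(3),'z',-dd[1].round(3))
E
```

```text
tcp press [-0.01778203  0.00075489  0.30863221]
r 0.18394652378861895 ang 74.94415148381098
69.9 y -0.232 z 0.142
65.0 y -0.241 z 0.1
60.0 y -0.232 z 0.121
55.0 y -0.22 z 0.141
50.0 y -0.207 z 0.159
45.0 y -0.193 z 0.177
40.0 y -0.177 z 0.193
35.0 y -0.159 z 0.207
30.0 y -0.14 z 0.221
25.0 y -0.121 z 0.232
20.0 y -0.1 z 0.242
```

drive_tool(plan=[[[0,-0.12,0.04,0],[0,-0.12,0.04,0],[0,-0.24,0.1,0],[0,-0.23,0.12,0],[0,-0.22,0.14,0],[0,-0.21,0.16,0],[0,-0.19,0.18,0],[0,-0.18,0.19,0],[0,-0.16,0.21,0],[0,0,0,0]]])

```text
clock: 12.6
position: [0.5412, 0.069, 0.2386]
orientation: [0.686, 0.727, 0.002, 0.001]
contact_force: [7.8, 3.9, 5.9]
opening: 0.0232
grip_force: 30.0
```

```bash
cat > lev.py <<'E'
from pf import *
s=env.read_state();p=pr(s['position'])[0];print('tcp press',p.round(4),s['grip_force'],s['opening'],'F',s['contact_force'])
b=p[[0,2]]+[0,.0154]-[.03,.15];print('r',np.hypot(*b),'lever by tcp',np.radians(75)-np.arctan2(b[1],-b[0]))
for n in('scene','side','wrist'):
    c,K,d,T=cam(n);P=cloud(c,K,d,T);q=pr(P.reshape(-1,3))
    # steel arms outside bar: |y| 102..114 , radius 80..175 from pivot
    w=q[:,[0,2]]-[.03,.15];r=np.hypot(*w.T);a=np.arctan2(w[:,1],-w[:,0])
    for sg in(1,-1):
        m=(abs(sg*q[:,1]-.108)<.007)&(r>.08)&(r<.165)&(a>.1)&(a<1.4)
        if m.sum()>15: print(n,sg,m.sum(),'lever by arm',np.radians(75)-np.median(a[m]))
    m=(abs(q[:,2]-.074)<.005)&(abs(q[:,1])<.055)&(q[:,0]<-.1)&(q[:,0]>-.24)
    if m.sum()>20: print(n,'lip',m.sum(),np.median(q[m],0).round(4))
    cv2.imwrite(f'pics/{n}_{s["clock"]:.1f}.png',c['frame'])
print(s['clock'])
E
python3 lev.py
```

```text
tcp press [-0.1179  0.0009  0.2386] 29.99585598707199 0.023227148316585657 F [7.84992509 3.93881263 5.89315674]
r 0.1808072089459989 lever by tcp 0.6960510376248243
scene 1 131 lever by arm 0.6760304859649636
scene -1 210 lever by arm 0.6789590336394187
scene lip 161 [-0.1414  0.0024  0.0735]
side -1 116 lever by arm 0.7018085761943895
side lip 136 [-0.1451  0.0011  0.0736]
wrist 1 2517 lever by arm 0.6538218494334425
wrist -1 32 lever by arm 0.7269410690876612
wrist lip 418 [-0.1447  0.0012  0.0764]
12.6
```

drive_tool(plan=[[[0,-0.08,0.11,0],[0,-0.07,0.11,0],[0,-0.06,0.115,0],[0,-0.055,0.12,0],[0,-0.045,0.12,0],[0,-0.04,0.12,0],[0,0,0,0],[0,0,0,0]]])

```text
clock: 13.75
position: [0.5212, 0.0679, 0.1984]
orientation: [0.686, 0.727, 0.002, 0.001]
contact_force: [6.5, 4.9, 12.0]
opening: 0.0233
grip_force: 30.0
```

```bash
python3 lev.py; ls pics | tail -4; python3 -c "
import cv2;cv2.imwrite('pics/endside.png',cv2.resize(cv2.imread(sorted(__import__('glob').glob('pics/side_*'))[-1])[110:330,240:460],None,fx=2.7,fy=2.7))"
```

```text
tcp press [-0.138   0.0009  0.1984] 30.005595982074738 0.02328038070487322 F [ 6.5174602   4.91234295 11.99847735]
r 0.17966323808952445 lever by tcp 0.946119582888092
scene 1 193 lever by arm 0.9232405404069166
scene -1 213 lever by arm 0.924015088964248
scene lip 168 [-0.1411 -0.0022  0.0739]
side -1 141 lever by arm 0.9403521883011369
side lip 135 [-0.1455  0.0013  0.0738]
wrist 1 3567 lever by arm 0.8995116115759909
13.75
w3.png
wrist2.png
wrist_12.6.png
wrist_13.8.png
```

View pics/endside.png

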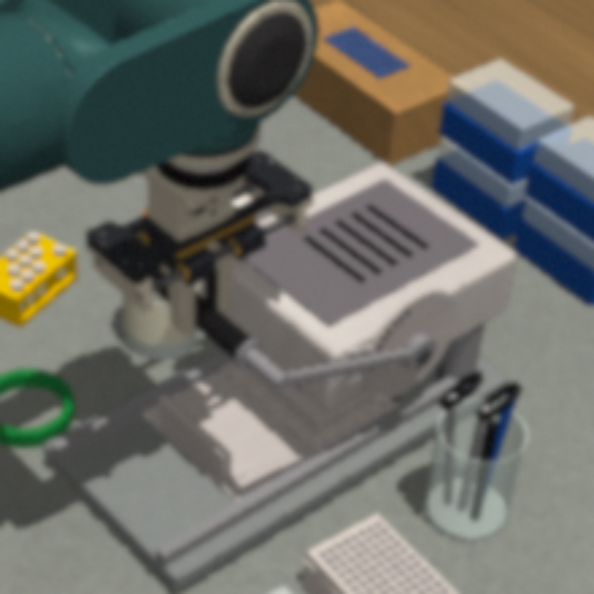

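The side crop shows the gripper holding the bar at about (215,325), with the near arm from (280,375) to (420,350) sloping down toward the front. The carrier is under the head. I calibrate the arm reading against the rest pictures, where the lever is 0.

```bash
python3 - <<'E'
from pf import *
for n in('scene','side'):
    P=np.load(n+'0.npz')['P'];q=pr(P.reshape(-1,3));w=q[:,[0,2]]-[.03,.15];r=np.hypot(*w.T);a=np.arctan2(w[:,1],-w[:,0])
    for sg in(1,-1):
        m=(abs(sg*q[:,1]-.108)<.007)&(r>.08)&(r<.165)&(a>.8)&(a<1.8)
        print(n,sg,m.sum(),np.radians(75)-np.median(a[m]))
# lug and arm at the -y disc in the side view now: angular histogram just outside disc rim
c,K,d,T=cam('scene');q=pr(cloud(c,K,d,T).reshape(-1,3));w=q[:,[0,2]]-[.03,.15];r=np.hypot(*w.T);a=np.arctan2(w[:,1],-w[:,0])
for lo,hi in((.06,.08),(.08,.11),(.11,.14),(.14,.17)):
    for sg in(1,-1):
        m=(abs(sg*q[:,1]-.108)<.007)&(r>lo)&(r<hi)&(a>.1)&(a<.8);print(lo,sg,m.sum(),np.percentile(np.radians(75)-a[m],[10,50,90]).round(3) if m.sum() else '')
E
```

```text
scene 1 165 -0.02361710459339661
scene -1 157 -0.028838797637296132
side 1 122 0.02605903331222481
side -1 131 0.03869878379759206
0.06 1 42 [0.845 0.899 0.944]
0.06 -1 50 [0.859 0.897 0.973]
0.08 1 72 [0.882 0.918 0.983]
0.08 -1 73 [0.878 0.91  0.979]
0.11 1 64 [0.895 0.925 0.955]
0.11 -1 76 [0.896 0.926 0.955]
0.14 1 71 [0.908 0.938 0.973]
0.14 -1 76 [0.908 0.928 0.966]
```

drive_tool(plan=[[[0,-0.005,0.02,0],[0,0,0,0],[0,0,0,0],[0,0,0,0],[0,0,0,0],[0,0,0,0]]])

```text
clock: 14.7
position: [0.5208, 0.0679, 0.1974]
orientation: [0.686, 0.727, 0.002, 0.001]
contact_force: [5.2, 3.5, 14.4]
opening: 0.0234
grip_force: 30.0
```

```bash
python3 lev.py && python3 -c "
from plant import env
print(env.sign_off())"
```

```text
tcp press [-0.1383  0.0009  0.1974] 30.006097555160522 0.023397943699767818 F [ 5.17604854  3.52189116 14.41760415]
r 0.17965180428678723 lever by tcp 0.9520279046303823
scene 1 197 lever by arm 0.9284134922610601
scene -1 211 lever by arm 0.9300364411884676
scene lip 168 [-0.1415 -0.0022  0.0733]
side -1 140 lever by arm 0.93941165139559
side lip 134 [-0.1454  0.0004  0.0739]
wrist 1 3595 lever by arm 0.9057140879809125
14.7
the job is handed in; nothing more can be done
None
```

The carrier is home against the stop and I handed the job in with the gripper still holding the handle at about 0.95 rad (mark 0.96); the hand-in gave no verdict, and I inferred the platen's force on the plate from the handle angle rather than measuring it.

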